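# Close a dowelled joint in a bar clamp, then free it

## Robot

A 7-joint arm with a two-finger parallel gripper is mounted at the origin on the work surface. World frame = base frame: x ahead of the robot, y to its left, z up, the work surface at z = 0. Lengths are in mm, angles in rad, forces in N, time in s.
With the tool pointing down it reaches from about 400 to 925 mm from the base axis. Payload 5.6 kg.
Tool frame: the origin (TCP) lies between the finger pads; the fingertips stand env.finger_overhang ahead of it and the grasp point (between the pads) lies 5 mm behind it (env.finger_overhang is the distance from the TCP to the fingertips, in mm); x points along the fingers, y is the direction in which the jaws open and shut, and the axes are right-handed (so a half turn about x gives the same grasp; the last joint's range is limited). The gripper opens to 85 mm and grips with 20 to 120 N. Pads are 22 mm wide; open, the fingers measure 114 mm over their backs; the gripper's body (76 mm by 85 mm) begins 54 mm behind the grasp point. The pads swing forward as they close: fully open they stand 13 mm farther back than shut.
Start: joints at [-1.301, 0.468, -0.012, 1.603, 0.006, 1.071, -0.056], TCP at [200.06, 618.453, 245.29] pointing down, gripper open.
Joint ranges: [-2.53, 2.53], [-0.31, 2.02], [-1.57, 1.55], [0.28, 2.44], [-1.29, 4.43], [0.15, 1.84], [-2.92, 2.92]. Speed limits (rad/s): [2.57, 2.57, 3.14, 3.14, 3.14, 3.14, 3.14].

## Interface

Orientations are given as a unit quaternion [x, y, z, w].
In Python, from cell import env gives the robot as it stands.
- The arm moves only by the tool apply_moves, never from a script. Its argument "motion" is a list that holds one entry, the list of rows, each a list of 6 numbers: the shift along the tool's x, y, z in cm, then the turn, a rotation vector about the tool's x, y, z in rad. A call has 1 to 20 rows; each row shifts and turns the commanded pose from where the row before left it, along the tool's axes as they then stand; what a row does not reach is not made up. A row lasts 1/8 s, in which the tool goes at most 62.5 mm and 10.7 degrees, less where a joint would pass 70% of its speed; a pose out of reach is approached as far as the arm can. A call with a gripper value outside its range is refused whole. "gripper" is the closure, from 0 (fully open) to 1 (shut), set as the call begins (left out, the last holds). The fingers move at their own pace and stop on an object; "grip_force" is the grip in N (left out, the last holds). Time passes only in rows, so rows that do not move let the fingers close. It gives the time, the measured TCP pose, the force and the opening at its end, in the units of the state.
- env.read_state(): the state, without advancing time (a new reading comes with each control period).
- env.camera(name): name is "scene" or "top" or "wrist"; returns a dict with "img" (480x640x3 uint8, red, green, blue), "fx", "fy", "cx", "cy" (pixels), "rvec" (rotation vector, rad) and "tvec" (3), from world to camera coordinates, as OpenCV has them. Camera axes: x right, y down, z forward; pixel columns grow to the right and rows downward; lengths in mm; the calibration is good to about 2 mm. A picture is of the moment at which its call begins. There is no depth.
- env.hand_in(): hands the job in, once; it reports no verdict.
The state is a dict: "clock": time; "joints": joint angles; "qd": joint speeds; "tau": joint torques, N m; "position": TCP position; "ee_rot": TCP orientation; "wrist_force": force on the tool from outside, world axes, zero at the start; "moment": the same for the moment, N m; "finger_gap": opening from 0.0 (shut) to 1.0 (fully open).
Only numpy, scipy, OpenCV 4.12 (cv2) and the standard library are available. Lean on these libraries where they do the work, as an engineer would, in place of code of your own. Each camera call takes 0.05 s, during which the arm holds its last target.

## Task

Close the dowelled joint of the model ship in the bench-mounted bar clamp: pump the orange trigger until the dark bulkhead block is pressed fully home against the pale keel post, and keep it squeezed firmly there for a moment, by feel, at about 30 newtons: much less does not seat the joint, much more dents the soft wood. Move the jaw and the block only with the trigger. Then press the red release tab and keep it pressed until the jaw has sprung all the way back, leaving the joint closed and the other things on the bench where they are.

Things in the scene. Friction and masses are not known exactly. Their poses are not given: they have to be found in the camera images.
- clamp: One-hand bar clamp screwed to an oak board (100 x 545 x 12 mm) on the bench; fixed. Origin: on the bench under the trigger's pivot (axis along clamp x, 10 mm up). Clamp frame: y along the bar towards moving jaw and work, z up, x across; positions below are in it, as (x, y, z) mm. Nothing rises above z 65 at y 45 to 90.
- grip_top (a point): Middle of the top of the black pistol grip that stands upright behind the trigger, 30 mm wide (x), y -58 to -84, this point at z 125.
- keel: Black stop, pale keel post (50 mm wide, 46 mm thick, top z 89) and oak packing under it, fixed on the board; set a little differently along the bar each time. Origin: on the bench under the keel post's middle, at (0, 135 to 149, 0), axes as the clamp's. The stop stands 23 to 43 mm towards -y of it, top z 90. Two 8 mm brass dowels stick out of the post towards +y at z 71.
- trigger_pad (a point): Middle of the trigger's front (+y) face, 128 mm from its pivot. The trigger: orange upright lever 32 mm wide (x), 14 mm thick, end 142 mm from the pivot. At rest it leans 0.25 rad towards +y (this point at about (0, 38, 132)). Push this face towards -y, towards the grip, on its upper part (z 120 to 150), e.g. with closed fingertips set down in front of it; a spring brings it back.
- trigger (a joint): Trigger angle, rad: 0 at rest, 0.54 at its stop. Free to about 0.2, then it draws the bar, 6 mm per 0.1 rad; a full stroke gains 14 mm (two teeth), kept when it goes back; let it back to 0 before each stroke. Push 128 mm from the pivot: 4 N (peaks 9) with the jaw free, 6-10 as the block slides; block home: stiff, 10 N squeezes 16 N, 12: 20, 14: 25, 16: 30, 18: 34, 20: 39. A full last stroke dents.
- bar: Toothed steel bar (12 mm wide, top z 45, teeth every 7 mm) with the black moving jaw (50 mm wide, y 240 to 262, top z 101 when open) and its orange pad at its +y end. Origin: at the clamp's origin when fully open; y of it in the clamp frame is minus the jaw's travel (0 to -62 mm). When the trigger is let go it slips back to the last tooth gained, up to 7 mm; the block stays.
- jaw_face (a point): Middle of the moving jaw's pad face (46 mm wide, 44 mm high), at (0, 225, 71) when fully open; it closes towards -y. A weak spring (3 N) draws jaw and bar open when the release is pressed.
- bulkhead: Dark wooden bulkhead block with a pale stripe, 64 mm wide (x), 22 mm thick (y), 58 mm high, sliding stiffly (6 N friction) on the two dowels. Origin: its centre, 34 mm + gap towards +y of the keel's origin, at z 76; the gap to the keel post is 7 to 13 mm at the start, 0 when home. Needs over 24 N of squeeze to seat; dents above 38 N.
- release_top (a point): Middle of the top of the red release tab (30 mm by 28 mm) behind the grip, at about (0, -132, 78). Press it straight down, 3 to 12 N: it sinks 15 mm at most, 9 mm frees the bar; keep it down until the jaw is fully open (0.6 s or so). It springs up when let go, to within 3 mm.
- release (a joint): Release tab angle, rad: 0 up (about 0.05 if its pawl rests on a tooth), 0.3 fully down; hinged 50 mm behind (-y of) the tab's middle. Above 0.18 the bar is free, if the trigger is at rest too.
- glue: Bystander: yellow bottle, 52 mm across, 130 mm high, beside the clamp. Origin under its centre.
- mallet: Bystander: hammer with a wooden handle, 250 mm long, lying. Origin under its middle.
- offcut: Bystander: pale wood offcut, 50 mm by 110 mm by 22 mm. Origin under its centre.
- rib: Bystander: dark U-shaped wooden rib, 12 mm by 120 mm, 60 mm high. Origin under its centre.
- level: Bystander: aluminium spirit level, 24 mm by 280 mm, 52 mm high. Origin under its centre.
- plane: Bystander: wooden hand plane, 56 mm by 200 mm, 95 mm high. Origin under its centre.
- jar: Bystander: blue ceramic cup, 72 mm across, 85 mm high. Origin under its centre.

How it is judged (in metres and radians):
On the way, in this order (a step that is already met when the one before it is completed fails the run):
1. the bulkhead is home (gap under 1.5 mm) and squeezed with over 24 N for 0.2 s (y of bulkhead in the frame of keel below 0.0355 m and contact force between bar and bulkhead above 24 N), for 0.2 s.
2. the release is pressed and the jaw has sprung fully back (within 4 mm) (y of bar in the frame of clamp above -0.004 m and value of joint release above 0.1 rad), for 0.1 s.
At the end, for the whole second after the job is handed in: The bulkhead is still home (gap under 1.5 mm), the jaw is fully open (within 4 mm of its stop), the trigger and the release are let go and back (each under 0.1 rad) (y of bulkhead in the frame of keel below 0.0355 m and y of bar in the frame of clamp above -0.004 m and value of joint each of trigger, release below 0.1 rad); the robot touches nothing.
It fails at once if the jaw squeezes the bulkhead with more than 38 N (dents it) (contact force between bar and bulkhead above 38 N).
It fails at once if the robot pushes the bar or its jaw directly (over 3 N) (contact force between any of the fingers, the arm and bar above 3 N).
It fails at once if the robot pushes the bulkhead directly (over 3 N) (contact force between any of the fingers, the arm and bulkhead above 3 N).
It fails at once if another thing on the bench is moved by more than 30 mm (distance of any of glue, mallet, offcut, rib, level, plane, jar from where it was at the start of the episode above 0.03 m).
It also fails if it takes over 72 s, if anything falls off the work surface, if the arm or the gripper's body presses on something with over 40 N, if the wrist force passes 120 N, or if a joint passes its speed limit or range.

## Working session

There is one attempt and no reset: what is moved stays moved. The work goes in short steps, Python scripts to look and compute and a tool call to move; the robot and the scene stay as the last step left them, time stands still between calls to the robot, and variables do not carry over. Pictures are saved under pics/ and viewed, and the job is handed in when it is done.

Besides the shell and the picture viewer there is one more tool, called after ">>>" as name([rows], argument=value, ...), one row to a line, values as JSON. apply_moves: Moves the arm, as the interface text tells. Its arguments: {"type":"object","properties":{"motion":{"type":"array","items":{"type":"array","items":{"type":"array","items":{"type":"number"}}}},"gripper":{"type":"number"},"grip_force":{"type":"number"}},"required":["motion"]}

```bash
mkdir -p pics; ls
python3 - <<'E'
from cell import env
import cv2
print(env.read_state(), env.finger_overhang)
for n in ("scene","top","wrist"):
    c=env.camera(n); cv2.imwrite(f"pics/{n}0.png",c["img"][:,:,::-1]); print(n,{k:v for k,v in c.items() if k!="img"})
E
```

```text
pics
{'clock': 0.0, 'joints': array([-1.30099129,  0.46840565, -0.01159862,  1.6036363 ,  0.00600285,
        1.07139295, -0.05628415]), 'qd': array([-0.00075183, -0.00072896,  0.00049652,  0.00193889,  0.0001207 ,
       -0.00044283,  0.00057556]), 'tau': array([-2.28435749e-05, -5.32399678e+01,  2.15329713e-02, -2.51298577e+01,
        1.14886416e-02,  7.71389517e-03, -1.96847893e-06]), 'position': array([199.92487232, 617.92375866, 244.31458248]), 'ee_rot': array([ 0.10952363,  0.69852676, -0.11079741,  0.69841884]), 'wrist_force': array([-0.38122845, -1.13328248,  0.02175441]), 'moment': array([-0.04554512, -0.03458249,  0.00836133]), 'finger_gap': 0.9999253725711313} 14.0
scene {'fx': 538.7570092898764, 'fy': 538.7570092898764, 'cx': 318.51103863545575, 'cy': 243.48420614310848, 'rvec': array([ 2.03041367,  1.23157309, -0.55365724]), 'tvec': array([-285.46482987, -228.08441283, 1875.35787283])}
top {'fx': 594.6646161152353, 'fy': 594.6646161152353, 'cx': 326.35605702026237, 'cy': 242.2568694957851, 'rvec': array([ 2.19789581, -2.17109911,  0.0651762 ]), 'tvec': array([  10.69515353,  577.47458884, 1766.0094528 ])}
wrist {'fx': 359.2632740554225, 'fy': 359.2632740554225, 'cx': 321.8577112247121, 'cy': 235.66559961136318, 'rvec': array([-2.34464177, -1.70328567, -0.24317731]), 'tvec': array([-647.87456061,  -35.54912136,  380.06412448])}
```

View pics/scene0.png

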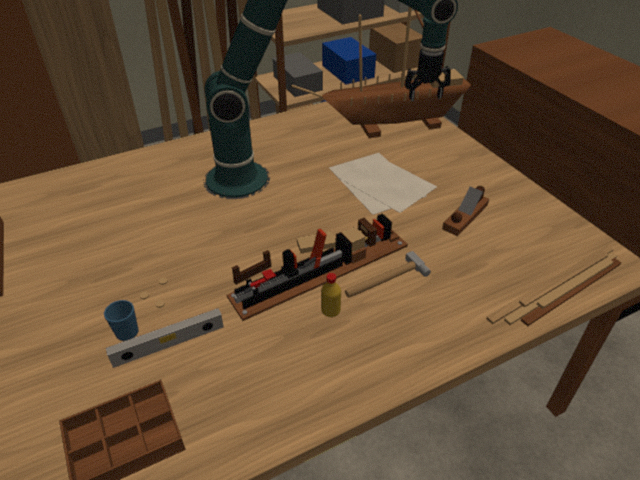

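View pics/top0.png

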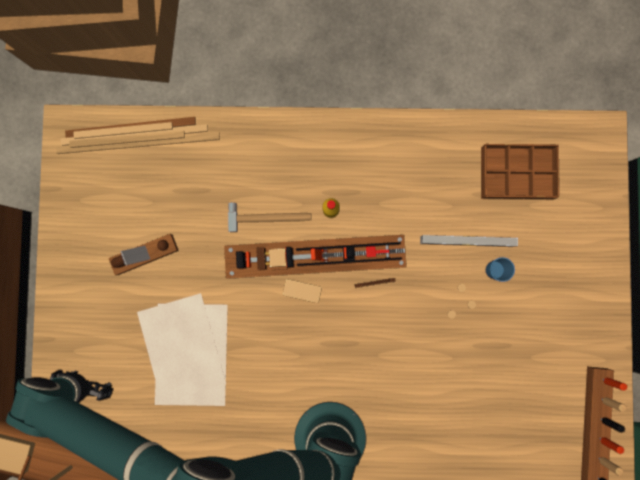

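View pics/wrist0.png

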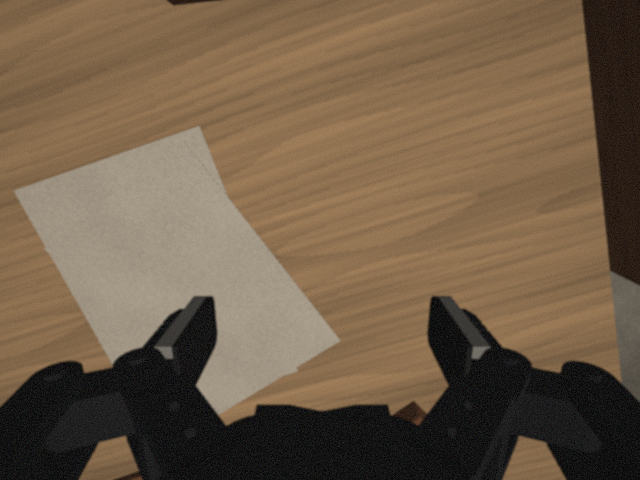

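The scene and top views show the clamp at about top px (225–405, 258). The moving jaw is at the left, towards world +y, and the release is at the right. I'll zoom in and measure.

```bash
cat > h.py <<'E'
import numpy as np, cv2
from cell import env
from scipy.spatial.transform import Rotation as R
def cam(n):
    return env.camera(n)
def P(c):
    Rm=cv2.Rodrigues(c["rvec"])[0]; return Rm,c["tvec"]
def proj(c,X):
    K=np.array([[c["fx"],0,c["cx"]],[0,c["fy"],c["cy"]],[0,0,1]])
    return cv2.projectPoints(np.float64(X).reshape(-1,3),c["rvec"],c["tvec"],K,None)[0].reshape(-1,2)
def ray(c,u,v):
    Rm,t=P(c); d=Rm.T@np.array([(u-c["cx"])/c["fx"],(v-c["cy"])/c["fy"],1]); return -Rm.T@t,d
def atz(c,u,v,z):
    o,d=ray(c,u,v); return o+d*(z-o[2])/d[2]
def tri(obs):
    A=np.zeros((3,3));b=np.zeros(3)
    for c,u,v in obs:
        o,d=ray(c,u,v); d/=np.linalg.norm(d); M=np.eye(3)-np.outer(d,d); A+=M;b+=M@o
    return np.linalg.solve(A,b)
E
python3 - <<'E'
from h import *
c=cam("top"); cv2.imwrite("pics/t1.png",cv2.resize(c["img"][220:300,210:420,::-1],None,fx=3.8,fy=3.8,interpolation=cv2.INTER_CUBIC))
c2=cam("scene"); cv2.imwrite("pics/s1.png",cv2.resize(c2["img"][205:325,220:420,::-1],None,fx=4,fy=4,interpolation=cv2.INTER_CUBIC))
E
```

```text
(no output)
```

View pics/t1.png

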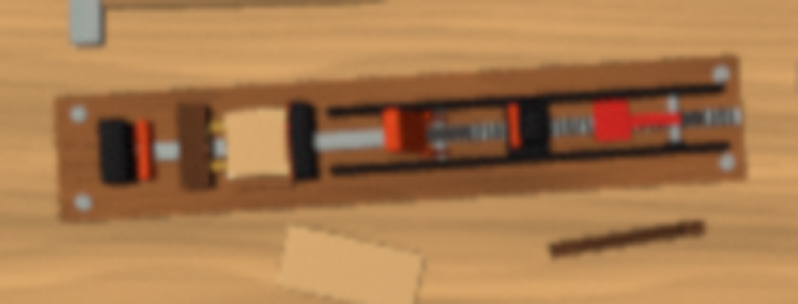

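View pics/s1.png

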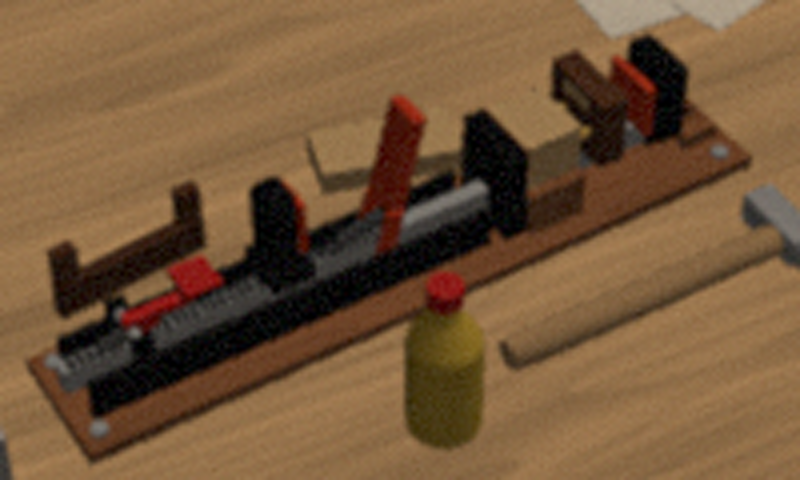

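```bash
cat > fit.py <<'E'
from h import *
from scipy.optimize import least_squares
def fit():
    ct=cam("top"); cs=cam("scene")
    T=lambda x,y:(210+x/3.8,220+y/3.8)
    S=lambda x,y:(220+x/4,205+y/4)
    obs=[(ct,(0,-132,78),T(612,120)),(ct,(0,-71,125),T(535,127)),(ct,(0,242+9,101),T(118,151)),
     (cs,(0,-132,78),S(196,273)),(cs,(0,36,147.6),S(407,109)),(cs,(0,251,101),S(658,58)),(cs,(0,-71,125),S(268,188))]
    brd=[(ct,(50,b,12),T(*p)) for b,p in ((1,(57,98)),(0,(737,57)))]+[(ct,(-50,b,12),T(*p)) for b,p in ((1,(62,222)),(0,(745,178)))]+[(cs,(50,0,12),S(93,460)),(cs,(-50,0,12),S(28,362)),(cs,(50,1,12),S(750,158))]
    def f(p):
        r=[]
        Rm=np.array([[np.cos(p[2]),-np.sin(p[2]),0],[np.sin(p[2]),np.cos(p[2]),0],[0,0,1]])
        for c,X,uv in obs: r+=list(proj(c,Rm@np.array(X)+[p[0],p[1],0])[0]-uv)
        for c,X,uv in brd:
            X=np.array(X,float); X[1]=p[3]+545*X[1]
            r+=list(proj(c,Rm@X+[p[0],p[1],0])[0]-uv)
        return r
    s=least_squares(f,[600,0,0,-260],loss='soft_l1'); return s,f
if __name__=="__main__":
    s,f=fit(); print(s.x); print(np.round(np.array(f(s.x)).reshape(-1,2),1))
E
python3 fit.py
```

```text
[ 5.40610498e+02  1.75072539e+01  8.19906674e-02 -2.38463420e+02]
[[ 0.5 -1.2]
 [ 0.4 -2.4]
 [-2.4 -0.5]
 [-1.3 -0.3]
 [-0.2 -1.7]
 [ 0.1 -2.9]
 [ 0.  -0.6]
 [-1.2 -0.7]
 [ 0.1 -2.5]
 [-0.6 -0.2]
 [ 0.6 -1.2]
 [-1.1 -1.7]
 [-1.1 -1.4]
 [-0.1 -2.1]]
```

Run:
```python
from h import *
s=env.read_state(); M=R.from_quat(s["ee_rot"]).as_matrix(); print(M.round(3))
c=cam("wrist"); Rm,t=P(c); o=-Rm.T@t; print("cam in tool",M.T@(o-s["position"]), (M.T@Rm.T).round(3))
```

```text
[[-0.     0.308  0.951]
 [-0.     0.951 -0.308]
 [-1.    -0.     0.   ]]
cam in tool [-128.56376534   -0.80849645  -72.34450693] [[ 0.001 -0.283  0.959]
 [ 1.    -0.001 -0.001]
 [ 0.002  0.959  0.283]]
```

>>> apply_moves([
  [[0, -2.57, 3.03, 0, 0, 0], [0, -2.57, 3.03, 0, 0, 0], [0, -2.57, 3.03, 0, 0, 0], [0, -2.57, 3.03, 0, 0, 0], [0, -2.57, 3.03, 0, 0, 0], [0, -2.57, 3.03, 0, 0, 0], [0, -2.57, 3.03, 0, 0, 0], [0, -2.57, 3.03, 0, 0, 0], [0, -2.57, 3.03, 0, 0, 0], [0, -2.57, 3.03, 0, 0, 0], [0, -2.57, 3.03, 0, 0, 0], [0, -2.57, 3.03, 0, 0, 0], [0, -2.57, 3.03, 0, 0, 0], [0, -2.57, 3.03, 0, 0, 0], [0, -2.57, 3.03, 0, 0, 0], [0, -2.57, 3.03, 0, 0, 0], [0, 0, 0, -0.132, 0, 0], [0, 0, 0, -0.132, 0, 0], [0, 0, 0, -0.131, 0, 0], [0, 0, 0, 0, 0, 0]],
], gripper=1, grip_force=60)

```text
clock: 2.9
position: [534.8, 77.9, 245.4]
ee_rot: [-0.028, 0.706, 0.029, 0.707]
wrist_force: [-0.4, -0.8, -0.4]
finger_gap: -0.004
```

Run:
```python
from h import *
c=cam("wrist");cv2.imwrite("pics/w1.png",c["img"][:,:,::-1])
np.savez("w1.npz",**c)
s=env.read_state(); print(s["position"],R.from_quat(s["ee_rot"]).as_matrix().round(3),s["wrist_force"],s["joints"])
c=cam("top"); cv2.imwrite("pics/t2.png",cv2.resize(c["img"][200:320,210:420,::-1],None,fx=3.8,fy=3.8,interpolation=cv2.INTER_CUBIC))
```

```text
[534.7690196   77.93409241 245.38572938] [[ 0.    -0.079  0.997]
 [ 0.     0.997  0.079]
 [-1.     0.     0.   ]] [ 0.02729503 -0.91423442  0.673286  ] [-0.39487096  0.28093633  0.22555265  1.88543479 -0.07473277  0.98307918
  1.5139499 ]
```

View pics/w1.png

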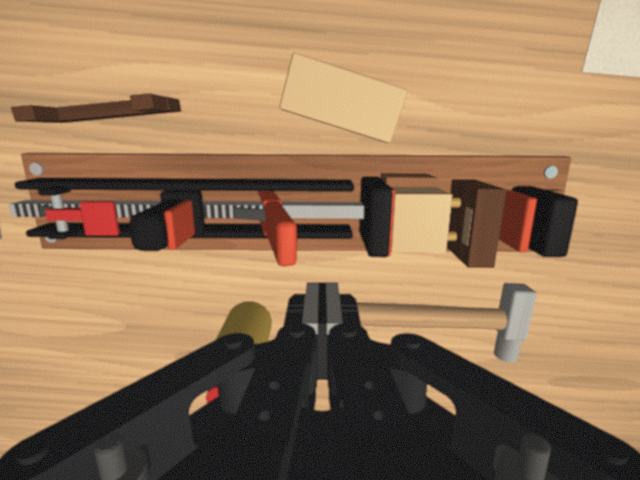

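The wrist view shows the red tab (98,218), the grip top (150,232), the trigger end (288,250), the keel (420,220), the block (475,225) and the jaw (550,222). Next I'll zoom in for accurate pixel positions.

Run:
```python
from h import *
i=cv2.imread("pics/w1.png")
cv2.imwrite("pics/w1a.png",cv2.resize(i[160:280,10:210],None,fx=4,fy=4,interpolation=cv2.INTER_CUBIC))
cv2.imwrite("pics/w1b.png",cv2.resize(i[160:280,230:330],None,fx=5,fy=5,interpolation=cv2.INTER_CUBIC))
cv2.imwrite("pics/w1c.png",cv2.resize(i[160:280,350:590],None,fx=3.3,fy=3.3,interpolation=cv2.INTER_CUBIC))
```

```text
(no output)
```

View pics/w1a.png

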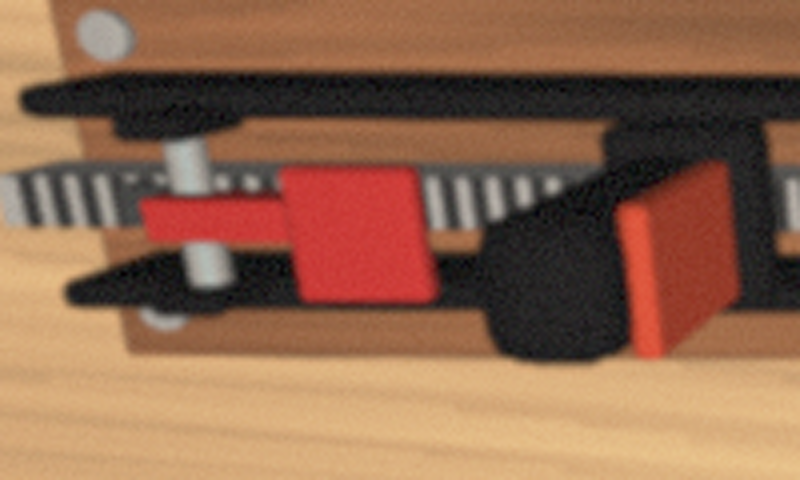

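View pics/w1b.png

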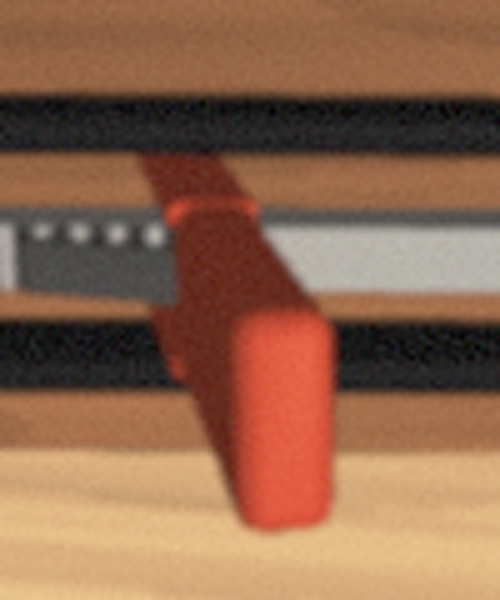

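View pics/w1c.png

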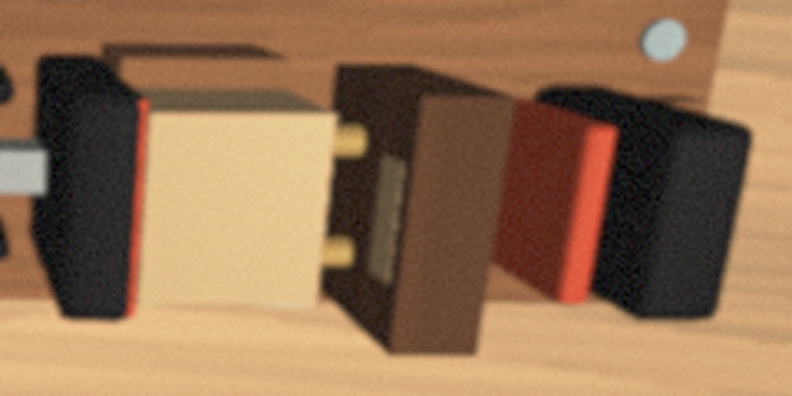

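```bash
cat > meas.py <<'E'
from h import *
c=dict(np.load("w1.npz"))
def A(x,y):return (10+(x+.5)/4-.5,160+(y+.5)/4-.5)
def B(x,y):return (230+(x+.5)/5-.5,160+(y+.5)/5-.5)
def C(x,y):return (350+(x+.5)/3.3-.5,160+(y+.5)/3.3-.5)
yaw=0.082
def cl(X,o=(540,17)):
    d=np.array(X[:2])-o; return np.array([np.cos(yaw)*d[0]+np.sin(yaw)*d[1],-np.sin(yaw)*d[0]+np.cos(yaw)*d[1]])
for n,p,z in [("rel",A(360,235),78),("grip",A(570,270),125),("trig",B(285,418),147.6)]+[("keel",C(*q),89) for q in((147,112),(337,112),(322,303),(137,300))]+[("blk",C(*q),105) for q in ((420,97),(513,97),(476,353),(390,352))]+[("padf",C(*q),93) for q in ((588,123),(560,300))]+[("screw",A(106,36),12),("screw",C(663,40),12)]:
    X=atz(c,*p,z); print(n,X.round(1),cl(X).round(1))
E
python3 meas.py
```

```text
rel [ 549.1 -110.7   78. ] [  -1.4 -128. ]
grip [538.9 -44.8 125. ] [ -6.2 -61.5]
trig [536.   53.8 147.6] [-1. 37.]
keel [506.7 132.8  89. ] [-23.7 118.2]
keel [503.1 178.7  89. ] [-23.6 164.2]
keel [551.7 183.7  89. ] [ 25.3 165.2]
keel [554.6 136.8  89. ] [ 24.4 118.2]
blk [495.9 190.9 105. ] [-29.7 176.9]
blk [494.2 212.  105. ] [-29.7 198.1]
blk [556.4 216.9 105. ] [ 32.7 197.9]
blk [557.8 196.1 105. ] [ 32.4 177. ]
padf [500.4 237.5  93. ] [-21.4 223. ]
padf [544.9 241.3  93. ] [ 23.3 223.2]
screw [ 521.9 -209.5   12. ] [ -36.6 -224.3]
screw [484.6 301.9  12. ] [-31.9 288.5]
```

The measured keel thickness (46) and block thickness (21) match the given sizes. The gap comes out at 12.3 mm, and the jaw is about 25 mm from the block. That puts home at about 37–38 mm of travel, reached in the third stroke at a trigger angle of about 0.37 rad. Next I'll tilt the tool and go down in front of the trigger.

>>> apply_moves([
  [[0, 0, 0, 0, 0, -0.175], [0, 0, 0, 0, 0, -0.175], [2.3, 1.08, 0, 0, 0, 0], [2.3, 1.08, 0, 0, 0, 0], [2.3, 1.08, 0, 0, 0, 0], [2.3, 1.08, 0, 0, 0, 0], [0, 0, 0, 0, 0, 0], [0, 0, 0, 0, 0, 0]],
])

```text
clock: 4.0
position: [534.6, 87.1, 144.9]
ee_rot: [-0.151, 0.69, -0.095, 0.701]
wrist_force: [0.1, -0.5, 0.9]
finger_gap: 0.001
```

Run:
```python
from h import *
s=env.read_state(); print(s["clock"],s["position"],R.from_quat(s["ee_rot"]).as_matrix().round(3),s["wrist_force"])
c=cam("wrist");cv2.imwrite("pics/w2.png",c["img"][:,:,::-1]);np.savez("w2.npz",**c)
c=cam("scene"); cv2.imwrite("pics/s2.png",cv2.resize(c["img"][175:325,220:420,::-1],None,fx=4,fy=4,interpolation=cv2.INTER_CUBIC))
```

```text
4.0 [534.5939917   87.05112359 144.89544207] [[ 0.029 -0.076  0.997]
 [-0.342  0.936  0.081]
 [-0.939 -0.343  0.001]] [ 0.05224949 -0.47850044  0.94806427]
```

View pics/w2.png

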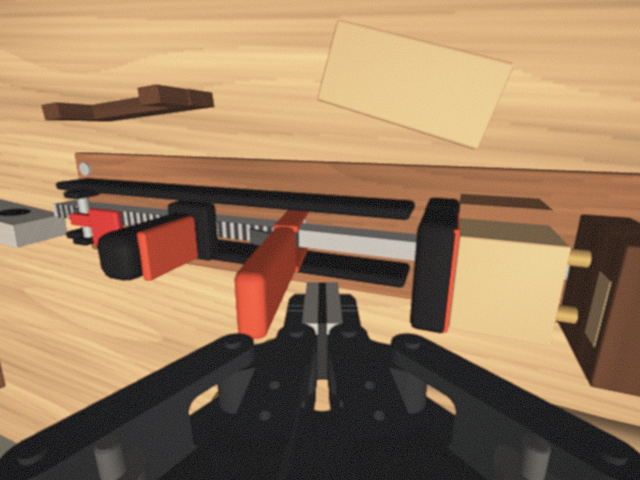

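View pics/s2.png

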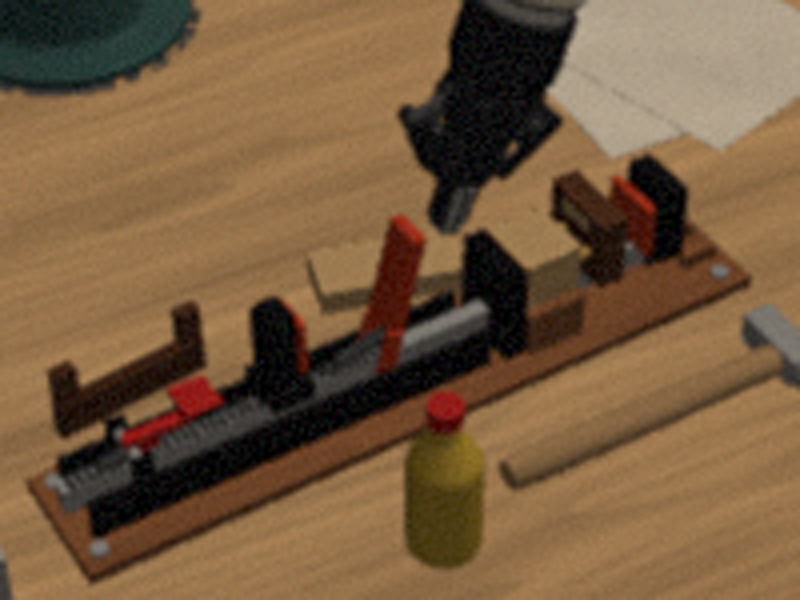

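The fingertips are in front of the trigger, about 10 mm clear, and the rest force is about (0, -0.5, 0.9). Starting stroke 1.

>>> apply_moves([
  [[0.205, -0.563, 0, 0, 0, 0], [0.205, -0.563, 0, 0, 0, 0], [0.205, -0.563, 0, 0, 0, 0], [0.205, -0.563, 0, 0, 0, 0], [0.205, -0.563, 0, 0, 0, 0], [0.205, -0.563, 0, 0, 0, 0], [0.205, -0.563, 0, 0, 0, 0], [0.205, -0.563, 0, 0, 0, 0], [0.205, -0.563, 0, 0, 0, 0], [0.205, -0.563, 0, 0, 0, 0]],
])

```text
clock: 5.35
position: [539.2, 27.1, 144.1]
ee_rot: [-0.151, 0.69, -0.094, 0.701]
wrist_force: [0.7, 4.0, 1.4]
finger_gap: 0.003
```

```bash
cat > snap.py <<'E'
import sys
from h import *
s=env.read_state(); print(s["clock"],s["position"].round(2),s["wrist_force"].round(2))
c=cam("wrist");cv2.imwrite(f"pics/{sys.argv[1]}.png",c["img"][:,:,::-1]);np.savez(sys.argv[1]+".npz",**c)
E
python3 snap.py w3
```

```text
5.35 [539.16  27.15 144.15] [0.75 3.96 1.43]
```

View pics/w3.png

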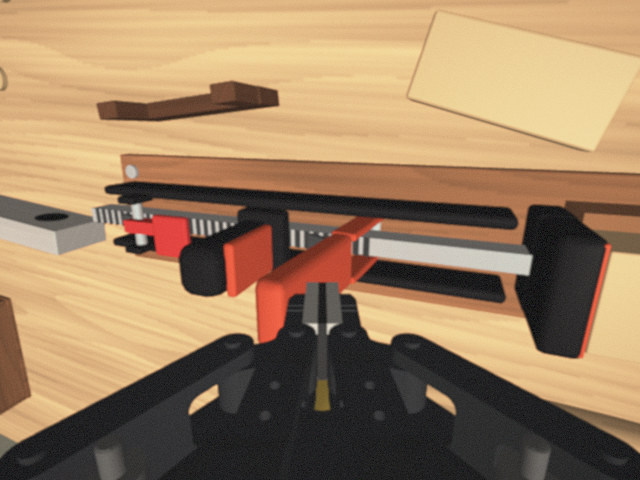

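>>> apply_moves([
  [[0.17, -0.47, 0, 0, 0, 0], [0.17, -0.47, 0, 0, 0, 0], [0.07, -0.19, 0, 0, 0, 0], [0, 0, 0, 0, 0, 0]],
])

```text
clock: 5.9
position: [539.6, 14.7, 143.9]
ee_rot: [-0.152, 0.691, -0.095, 0.7]
wrist_force: [-1.1, 2.4, -0.9]
finger_gap: 0.002
```

```bash
python3 snap.py w4
```

```text
5.9 [539.57  14.71 143.95] [-1.08  2.45 -0.87]
```

View pics/w4.png

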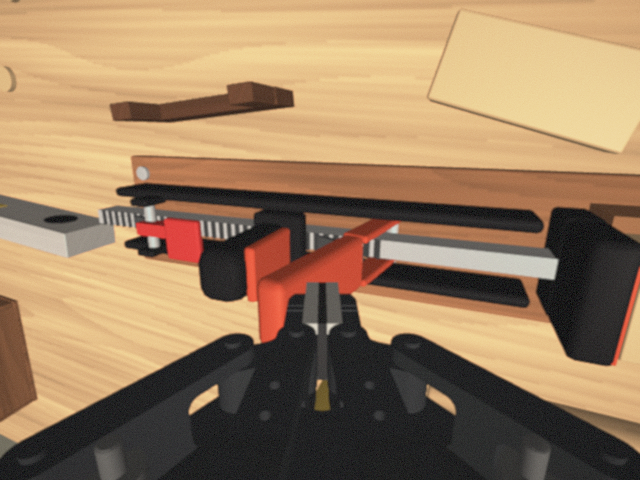

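>>> apply_moves([
  [[0.07, -0.19, 0, 0, 0, 0], [0.07, -0.19, 0, 0, 0, 0], [0, 0, 0, 0, 0, 0]],
])

```text
clock: 6.32
position: [540.0, 11.4, 144.0]
ee_rot: [-0.152, 0.691, -0.094, 0.701]
wrist_force: [-0.8, 2.9, -2.0]
finger_gap: -0.005
```

Run:
```python
from h import *
c=cam("top"); cv2.imwrite("pics/t5.png",cv2.resize(c["img"][220:300,210:420,::-1],None,fx=3.8,fy=3.8,interpolation=cv2.INTER_CUBIC))
c2=cam("scene"); cv2.imwrite("pics/s5.png",cv2.resize(c2["img"][205:325,220:420,::-1],None,fx=4,fy=4,interpolation=cv2.INTER_CUBIC))
```

```text
(no output)
```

View pics/s5.png

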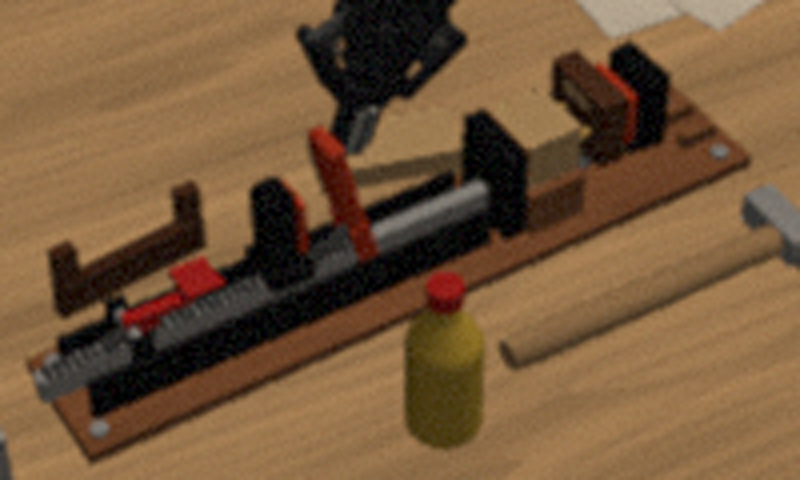

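View pics/t5.png

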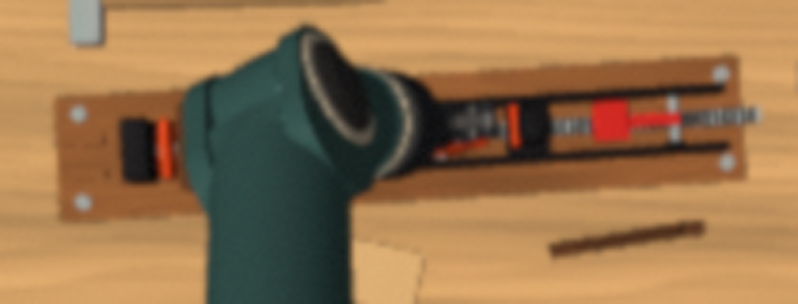

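>>> apply_moves([
  [[0.07, -0.19, 0, 0, 0, 0], [0.07, -0.19, 0, 0, 0, 0], [0, 0, 0, 0, 0, 0]],
])

```text
clock: 6.8
position: [540.7, 7.3, 144.1]
ee_rot: [-0.152, 0.691, -0.094, 0.701]
wrist_force: [-0.7, 4.0, -1.9]
finger_gap: 0.004
```

>>> apply_moves([
  [[0.07, -0.19, 0, 0, 0, 0], [0.05, -0.14, 0, 0, 0, 0], [0, 0, 0, 0, 0, 0]],
])

```text
clock: 7.18
position: [541.1, 3.4, 144.3]
ee_rot: [-0.152, 0.691, -0.095, 0.701]
wrist_force: [-0.0, 3.6, -1.8]
finger_gap: -0.004
```

```bash
python3 - <<'E'
from h import *
c=cam("top"); cv2.imwrite("pics/t6.png",cv2.resize(c["img"][220:300,210:420,::-1],None,fx=3.8,fy=3.8,interpolation=cv2.INTER_CUBIC))
E
python3 snap.py w6
```

```text
7.225 [541.08   3.42 144.27] [-0.09  4.42 -1.02]
```

View pics/w6.png

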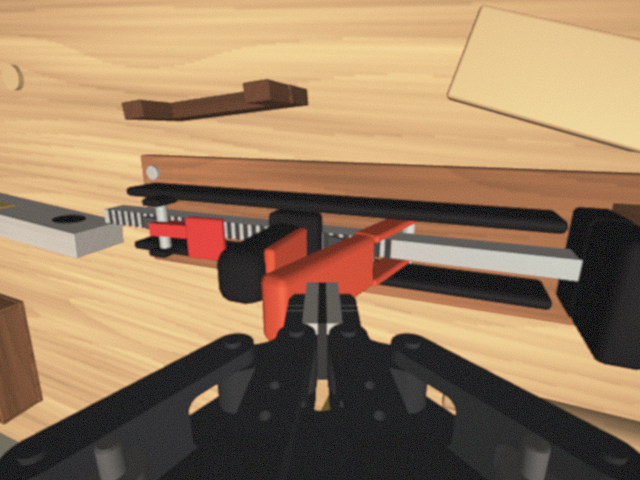

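View pics/t6.png

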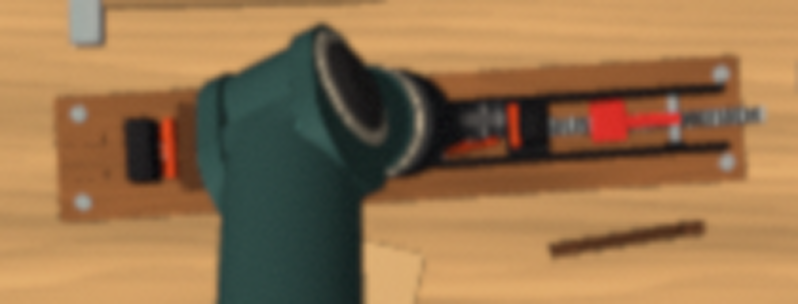

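Stroke 1 drew the jaw about 19 mm, so that was a full stroke. Going back to let the trigger return.

>>> apply_moves([
  [[-0.72, 1.97, 0, 0, 0, 0], [-0.72, 1.97, 0, 0, 0, 0], [-0.72, 1.97, 0, 0, 0, 0], [-0.72, 1.97, 0, 0, 0, 0], [0, 0, 0, 0, 0, 0], [0, 0, 0, 0, 0, 0]],
])

```text
clock: 8.02
position: [534.0, 86.7, 144.2]
ee_rot: [-0.152, 0.691, -0.095, 0.701]
wrist_force: [0.9, -0.2, 0.6]
finger_gap: 0.002
```

```bash
python3 snap.py w7
```

```text
8.025 [533.95  86.69 144.17] [ 0.87 -0.21  0.57]
```

View pics/w7.png

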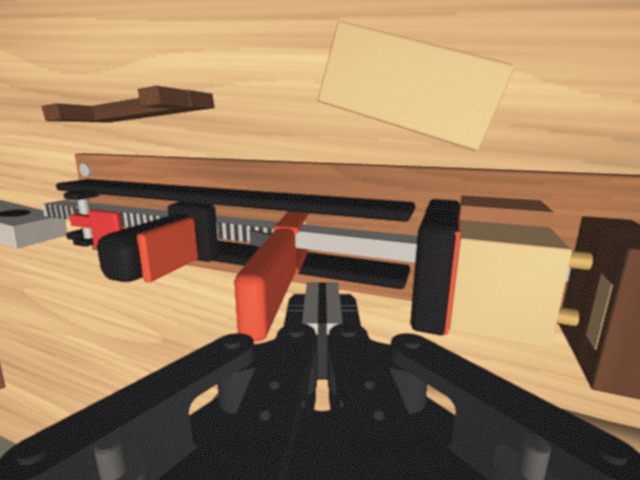

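>>> apply_moves([
  [[0.24, -0.657, 0, 0, 0, 0], [0.24, -0.657, 0, 0, 0, 0], [0.24, -0.657, 0, 0, 0, 0], [0.24, -0.657, 0, 0, 0, 0], [0.24, -0.657, 0, 0, 0, 0], [0.24, -0.657, 0, 0, 0, 0], [0.24, -0.657, 0, 0, 0, 0], [0.24, -0.657, 0, 0, 0, 0], [0.24, -0.657, 0, 0, 0, 0], [0, 0, 0, 0, 0, 0]],
])

```text
clock: 9.32
position: [539.4, 24.6, 144.1]
ee_rot: [-0.151, 0.69, -0.094, 0.701]
wrist_force: [0.9, 4.2, 2.0]
finger_gap: -0.002
```

>>> apply_moves([
  [[0.14, -0.376, 0, 0, 0, 0], [0.14, -0.376, 0, 0, 0, 0], [0, 0, 0, 0, 0, 0]],
])

```text
clock: 9.7
position: [539.8, 17.1, 143.6]
ee_rot: [-0.152, 0.691, -0.094, 0.701]
wrist_force: [0.8, 4.6, -1.7]
finger_gap: 0.002
```

>>> apply_moves([
  [[0.14, -0.376, 0, 0, 0, 0], [0.1, -0.28, 0, 0, 0, 0], [0, 0, 0, 0, 0, 0]],
])

```text
clock: 10.07
position: [540.1, 10.8, 143.4]
ee_rot: [-0.151, 0.691, -0.094, 0.701]
wrist_force: [1.3, 7.2, -2.7]
finger_gap: 0.0
```

>>> apply_moves([
  [[0.1, -0.28, 0, 0, 0, 0], [0.1, -0.28, 0, 0, 0, 0], [0, 0, 0, 0, 0, 0]],
])

```text
clock: 10.45
position: [540.4, 5.1, 143.4]
ee_rot: [-0.151, 0.691, -0.094, 0.701]
wrist_force: [-0.9, 6.7, -2.9]
finger_gap: -0.003
```

Run:
```python
from h import *
c=cam("top"); cv2.imwrite("pics/t8.png",cv2.resize(c["img"][220:300,210:420,::-1],None,fx=3.8,fy=3.8,interpolation=cv2.INTER_CUBIC))
print(env.read_state()["wrist_force"])
```

```text
[-0.07702461  6.43460937 -2.56802128]
```

View pics/t8.png

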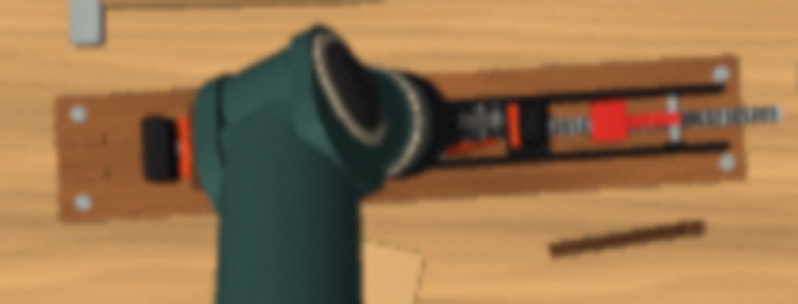

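>>> apply_moves([
  [[-0.71, 1.93, 0, 0, 0, 0], [-0.71, 1.93, 0, 0, 0, 0], [-0.71, 1.93, 0, 0, 0, 0], [-0.71, 1.93, 0, 0, 0, 0], [0, 0, 0, 0, 0, 0], [0, 0, 0, 0, 0, 0]],
])

```text
clock: 11.25
position: [534.1, 85.0, 144.4]
ee_rot: [-0.152, 0.691, -0.095, 0.701]
wrist_force: [0.3, -1.0, -0.1]
finger_gap: -0.001
```

```bash
python3 snap.py w9
python3 - <<'E'
from h import *
c=cam("top"); cv2.imwrite("pics/t9.png",cv2.resize(c["img"][220:300,210:420,::-1],None,fx=3.8,fy=3.8,interpolation=cv2.INTER_CUBIC))
c2=cam("scene"); cv2.imwrite("pics/s9.png",cv2.resize(c2["img"][205:325,220:420,::-1],None,fx=4,fy=4,interpolation=cv2.INTER_CUBIC))
E
```

```text
11.25 [534.1   85.02 144.38] [ 0.3  -1.01 -0.09]
```

View pics/w9.png

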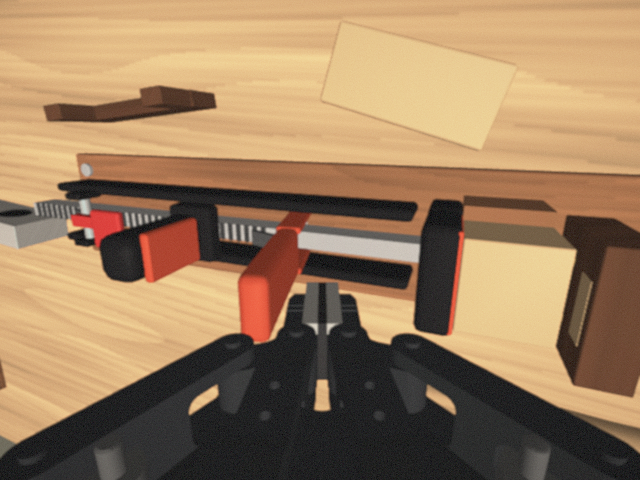

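View pics/s9.png

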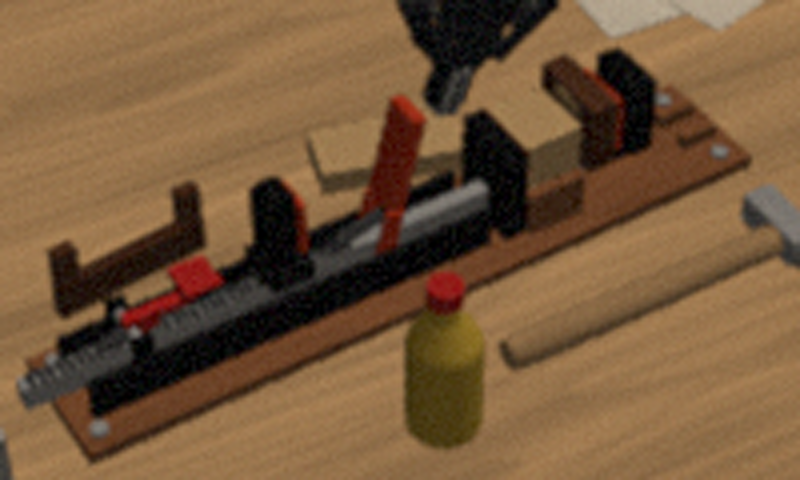

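Stroke 2 is kept and the block is nearly home, about 4 mm short. The rest fy is about -0.6. For stroke 3 I'll go quickly to just before contact, then creep.

>>> apply_moves([
  [[0.24, -0.657, 0, 0, 0, 0], [0.24, -0.657, 0, 0, 0, 0], [0.24, -0.657, 0, 0, 0, 0], [0.24, -0.657, 0, 0, 0, 0], [0.24, -0.657, 0, 0, 0, 0], [0.24, -0.657, 0, 0, 0, 0], [0.24, -0.657, 0, 0, 0, 0], [0, 0, 0, 0, 0, 0]],
])

```text
clock: 12.4
position: [538.5, 36.7, 144.5]
ee_rot: [-0.151, 0.69, -0.094, 0.701]
wrist_force: [0.4, 3.4, 2.8]
finger_gap: -0.004
```

>>> apply_moves([
  [[0.07, -0.188, 0, 0, 0, 0], [0.07, -0.188, 0, 0, 0, 0], [0, 0, 0, 0, 0, 0]],
])

```text
clock: 12.78
position: [538.7, 33.2, 144.4]
ee_rot: [-0.152, 0.69, -0.094, 0.701]
wrist_force: [-0.5, 5.1, 2.3]
finger_gap: -0.004
```

>>> apply_moves([
  [[0.07, -0.188, 0, 0, 0, 0], [0, 0, 0, 0, 0, 0]],
])

```text
clock: 13.02
position: [538.9, 31.2, 144.4]
ee_rot: [-0.152, 0.69, -0.094, 0.701]
wrist_force: [-0.8, 5.0, 2.5]
finger_gap: -0.0
```

>>> apply_moves([
  [[0.05, -0.141, 0, 0, 0, 0], [0, 0, 0, 0, 0, 0]],
])

```text
clock: 13.28
position: [539.0, 29.9, 144.4]
ee_rot: [-0.152, 0.69, -0.094, 0.701]
wrist_force: [-0.5, 6.1, 4.0]
finger_gap: 0.001
```

>>> apply_moves([
  [[0.05, -0.141, 0, 0, 0, 0], [0, 0, 0, 0, 0, 0]],
])

```text
clock: 13.52
position: [539.1, 28.8, 144.3]
ee_rot: [-0.151, 0.69, -0.094, 0.701]
wrist_force: [0.1, 6.1, 3.3]
finger_gap: -0.002
```

>>> apply_moves([
  [[0.034, -0.094, 0, 0, 0, 0], [0, 0, 0, 0, 0, 0]],
])

```text
clock: 13.78
position: [539.1, 28.2, 144.3]
ee_rot: [-0.151, 0.69, -0.094, 0.701]
wrist_force: [-0.6, 6.9, 4.3]
finger_gap: -0.0
```

>>> apply_moves([
  [[0.034, -0.094, 0, 0, 0, 0], [0, 0, 0, 0, 0, 0]],
])

```text
clock: 14.02
position: [539.2, 27.6, 144.3]
ee_rot: [-0.151, 0.69, -0.093, 0.701]
wrist_force: [-1.1, 7.2, 5.6]
finger_gap: -0.001
```

>>> apply_moves([
  [[0.034, -0.094, 0, 0, 0, 0], [0, 0, 0, 0, 0, 0]],
])

```text
clock: 14.28
position: [539.2, 27.0, 144.3]
ee_rot: [-0.151, 0.69, -0.093, 0.701]
wrist_force: [-2.4, 8.8, 4.6]
finger_gap: 0.0
```

>>> apply_moves([
  [[0.034, -0.094, 0, 0, 0, 0], [0, 0, 0, 0, 0, 0]],
])

```text
clock: 14.52
position: [539.3, 26.4, 144.3]
ee_rot: [-0.151, 0.69, -0.093, 0.701]
wrist_force: [-1.7, 9.9, 5.3]
finger_gap: 0.002
```

Run:
```python
from h import *
c2=cam("scene"); cv2.imwrite("pics/s10.png",cv2.resize(c2["img"][205:325,220:420,::-1],None,fx=4,fy=4,interpolation=cv2.INTER_CUBIC))
print(env.read_state()["wrist_force"],env.read_state()["position"])
```

```text
[-1.96963138  9.77361065  5.98346669] [539.28049735  26.38923572 144.27013075]
```

View pics/s10.png

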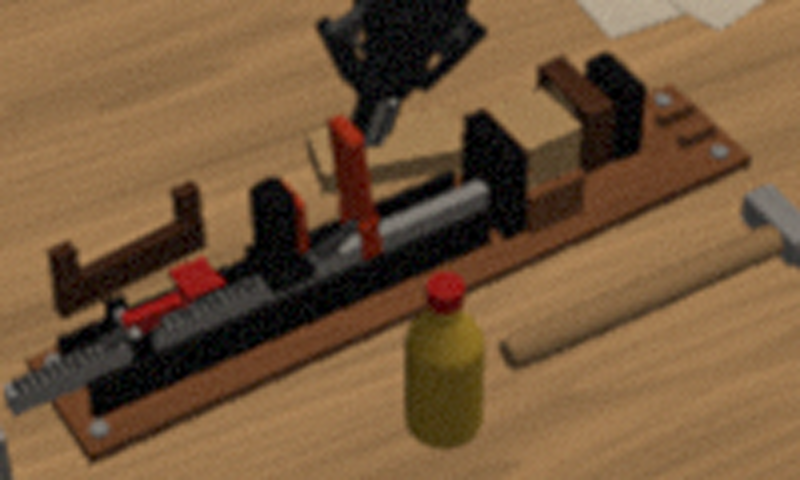

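The block looks home, and the force is rising smoothly at about 1.2 N per commanded mm. I'll keep squeezing towards about 15.5 N on fy.

>>> apply_moves([
  [[0.034, -0.094, 0, 0, 0, 0], [0.034, -0.094, 0, 0, 0, 0], [0, 0, 0, 0, 0, 0], [0, 0, 0, 0, 0, 0]],
])

```text
clock: 15.08
position: [539.4, 25.2, 144.2]
ee_rot: [-0.151, 0.69, -0.092, 0.701]
wrist_force: [-2.2, 11.1, 5.7]
finger_gap: 0.001
```

>>> apply_moves([
  [[0.034, -0.094, 0, 0, 0, 0], [0, 0, 0, 0, 0, 0], [0, 0, 0, 0, 0, 0]],
])

```text
clock: 15.45
position: [539.4, 24.6, 144.2]
ee_rot: [-0.151, 0.69, -0.092, 0.701]
wrist_force: [-2.3, 12.0, 5.6]
finger_gap: 0.001
```

>>> apply_moves([
  [[0.034, -0.094, 0, 0, 0, 0], [0.034, -0.094, 0, 0, 0, 0], [0, 0, 0, 0, 0, 0], [0, 0, 0, 0, 0, 0]],
])

```text
clock: 15.95
position: [539.5, 23.5, 144.1]
ee_rot: [-0.151, 0.69, -0.092, 0.701]
wrist_force: [-3.5, 14.2, 6.5]
finger_gap: 0.0
```

Run:
```python
from h import *
f=[];
for i in range(4):
    s=env.read_state(); f.append(s["wrist_force"]); env.camera("top")
print(np.array(f).round(2))
```

```text
[[-3.52 14.16  6.52]
 [-2.97 14.41  6.41]
 [-2.68 13.86  6.75]
 [-3.4  13.68  6.7 ]]
```

>>> apply_moves([
  [[0.04, -0.11, 0, 0, 0, 0], [0, 0, 0, 0, 0, 0], [0, 0, 0, 0, 0, 0], [0, 0, 0, 0, 0, 0]],
])

```text
clock: 16.65
position: [539.6, 22.8, 144.1]
ee_rot: [-0.151, 0.69, -0.091, 0.702]
wrist_force: [-4.3, 14.9, 6.5]
finger_gap: -0.001
```

Run:
```python
from h import *
f=[];
for i in range(4):
    s=env.read_state(); f.append(s["wrist_force"]); env.camera("top")
print(np.array(f).round(2),s["position"])
```

```text
[[-4.27 14.9   6.49]
 [-3.58 14.96  6.47]
 [-3.72 15.75  6.32]
 [-4.27 14.88  6.43]] [539.58669029  22.77854397 144.10783448]
```

>>> apply_moves([
  [[0.014, -0.038, 0, 0, 0, 0], [0, 0, 0, 0, 0, 0], [0, 0, 0, 0, 0, 0], [0, 0, 0, 0, 0, 0], [0, 0, 0, 0, 0, 0], [0, 0, 0, 0, 0, 0], [0, 0, 0, 0, 0, 0], [0, 0, 0, 0, 0, 0]],
])

```text
clock: 17.85
position: [539.6, 22.6, 144.1]
ee_rot: [-0.151, 0.691, -0.091, 0.702]
wrist_force: [-4.1, 15.7, 7.8]
finger_gap: -0.003
```

```bash
python3 snap.py w11
python3 - <<'E'
from h import *
f=[]
for i in range(6):
    f.append(env.read_state()["wrist_force"]); env.camera("top")
print(np.mean(f,0))
c2=cam("scene"); cv2.imwrite("pics/s11.png",cv2.resize(c2["img"][205:275,320:420,::-1],None,fx=8,fy=8,interpolation=cv2.INTER_CUBIC))
E
```

```text
17.85 [539.56  22.58 144.09] [-4.14 15.74  7.81]
[-4.00367395 15.92566854  6.57432959]
```

View pics/s11.png

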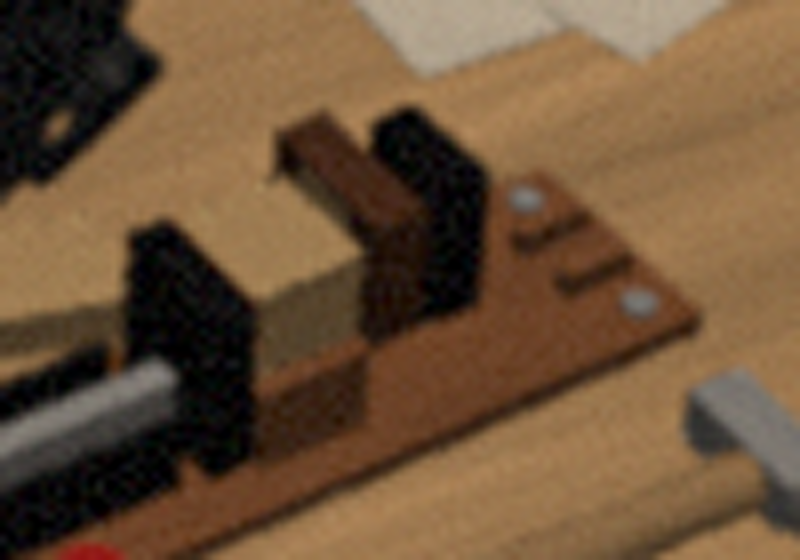

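View pics/w11.png

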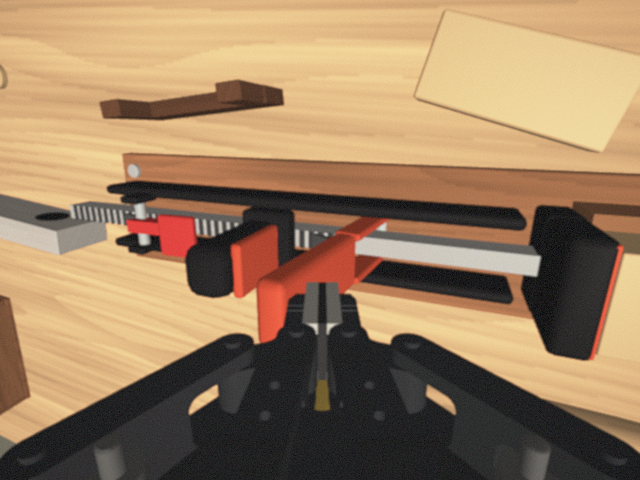

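The block is flush with the keel. The net push is about 16.5 N, i.e. about 31 N of squeeze, and it was held for over 2 s. Now I'll back off, raise and untilt, then go over the release.

>>> apply_moves([
  [[-0.72, 1.97, 0, 0, 0, 0], [-0.72, 1.97, 0, 0, 0, 0], [-0.72, 1.97, 0, 0, 0, 0], [-0.3, 0.85, 0, 0, 0, 0], [0, 0, 0, 0, 0, 0], [-3.75, -1.37, 0, 0, 0, 0], [-3.75, -1.37, 0, 0, 0, 0], [0, 0, 0, 0, 0, 0.175], [0, 0, 0, 0, 0, 0.175], [0, 0, 0, 0, 0, 0], [0, 0, 0, 0, 0, 0]],
])

```text
clock: 19.62
position: [533.5, 89.0, 223.8]
ee_rot: [-0.03, 0.707, 0.028, 0.706]
wrist_force: [0.6, 0.9, -0.6]
finger_gap: 0.002
```

```bash
python3 snap.py w12
```

```text
19.625 [533.53  88.96 223.84] [ 0.63  0.91 -0.56]
```

View pics/w12.png

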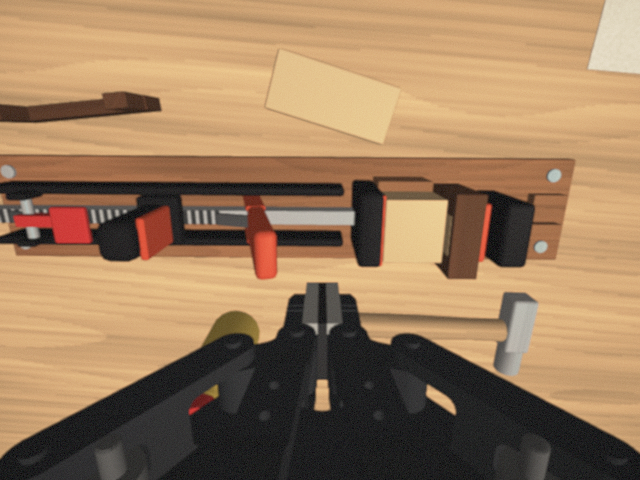

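>>> apply_moves([
  [[0, -4.1, 0, 0, 0, 0], [0, -4.1, 0, 0, 0, 0], [0, -4.1, 0, 0, 0, 0], [0, -4.1, 0, 0, 0, 0], [0, -4.1, 0, 0, 0, 0], [0, 0, 0, 0, 0, 0], [0, 0, 0, 0, 0, 0]],
])

```text
clock: 20.55
position: [550.8, -113.0, 223.5]
ee_rot: [-0.03, 0.707, 0.03, 0.706]
wrist_force: [0.6, -0.4, 0.2]
finger_gap: 0.0
```

```bash
python3 snap.py w13
python3 - <<'E'
from h import *
import numpy as np
c=dict(np.load("w13.npz"))
m=c["img"].astype(int); k=((m[...,0]>150)&(m[...,1]<70)&(m[...,2]<80)).astype(np.uint8)
n,l,st,ce=cv2.connectedComponentsWithStats(k)
for i in range(1,n):
    if st[i,4]>150: print(st[i],ce[i])
E
```

```text
20.55 [ 550.83 -112.98  223.48] [ 0.58 -0.38  0.2 ]
[ 259  207   83   36 1712] [311.08761682 223.09696262]
```

View pics/w13.png

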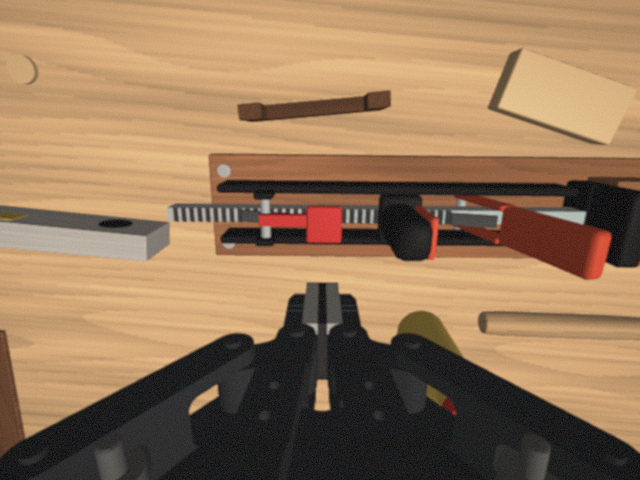

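Run:
```python
from h import *
a=dict(np.load("w1.npz"));b=dict(np.load("w13.npz"))
print(tri([(a,10+360.5/4-.5,160+235.5/4-.5),(b,324,224.5)]), atz(b,324,224.5,78), atz(b,324,224.5,75))
```

```text
[ 549.96290539 -112.20595593   75.57710282] [ 549.51228193 -112.26230474   78.        ] [ 550.28734804 -112.18017883   75.        ]
```

The tab triangulates to (549.7, -112.2), z about 76–78, which agrees with the text. I'll turn the gripper 90° so the knuckles clear the grip, then go down above the tab.

>>> apply_moves([
  [[0, 0, 0, 0.1745, 0, 0], [0, 0, 0, 0.1745, 0, 0], [0, 0, 0, 0.1745, 0, 0], [0, 0, 0, 0.1745, 0, 0], [0, 0, 0, 0.1745, 0, 0], [0, 0, 0, 0.1745, 0, 0], [0, 0, 0, 0.1745, 0, 0], [0, 0, 0, 0.1745, 0, 0], [0, 0, 0, 0.1745, 0, 0], [0, 0, 0, 0, 0, 0], [3.9, 0, 0, 0, 0, 0], [3.9, 0, 0, 0, 0, 0], [3.6, 0, 0, 0, 0, 0], [0, 0, 0, 0, 0, 0], [0, 0, 0, 0, 0, 0]],
])

```text
clock: 22.48
position: [551.5, -115.1, 111.2]
ee_rot: [0.479, 0.52, -0.478, 0.521]
wrist_force: [0.0, 0.5, -0.2]
finger_gap: -0.003
```

```bash
python3 snap.py w14
python3 - <<'E'
from h import *
c2=cam("scene"); cv2.imwrite("pics/s14.png",cv2.resize(c2["img"][175:325,220:420,::-1],None,fx=4,fy=4,interpolation=cv2.INTER_CUBIC))
E
```

```text
22.475 [ 551.52 -115.08  111.21] [ 0.04  0.48 -0.16]
```

View pics/w14.png

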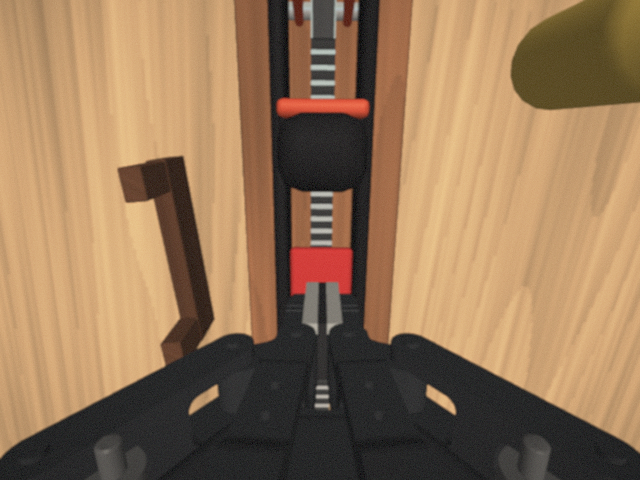

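View pics/s14.png

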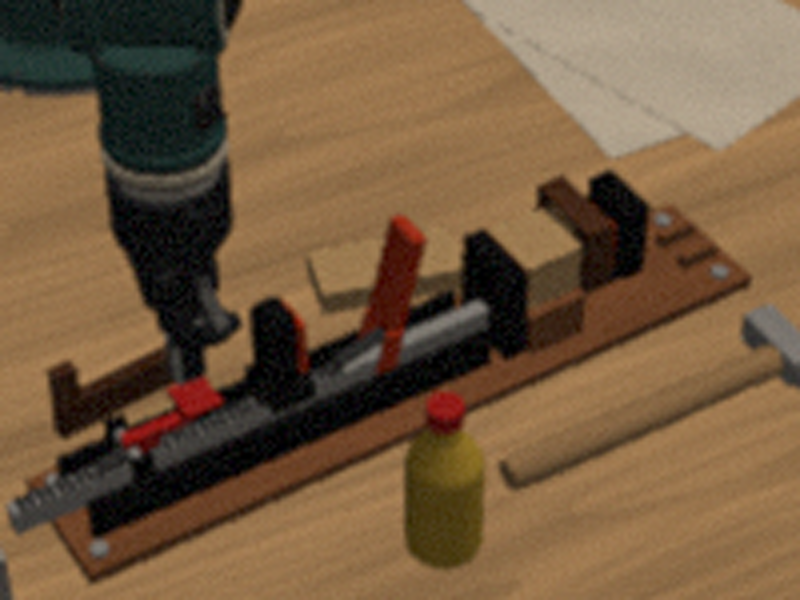

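>>> apply_moves([
  [[0.9, 0, -0.25, 0, 0, 0], [0.9, 0, 0, 0, 0, 0], [0.3, 0, 0, 0, 0, 0], [0, 0, 0, 0, 0, 0]],
])

```text
clock: 23.08
position: [550.3, -112.7, 88.8]
ee_rot: [0.479, 0.52, -0.479, 0.52]
wrist_force: [-0.7, -0.3, -0.4]
finger_gap: 0.001
```

>>> apply_moves([
  [[0.3, 0, 0, 0, 0, 0], [0.3, 0, 0, 0, 0, 0], [0, 0, 0, 0, 0, 0]],
])

```text
clock: 23.45
position: [550.6, -112.0, 83.0]
ee_rot: [0.479, 0.521, -0.479, 0.52]
wrist_force: [-0.2, 5.1, 3.3]
finger_gap: -0.001
```

>>> apply_moves([
  [[0.3, 0, 0, 0, 0, 0], [0, 0, 0, 0, 0, 0]],
])

```text
clock: 23.7
position: [550.6, -113.1, 80.1]
ee_rot: [0.479, 0.52, -0.479, 0.52]
wrist_force: [0.7, 1.5, 2.9]
finger_gap: 0.002
```

>>> apply_moves([
  [[0.2, 0, 0, 0, 0, 0], [0, 0, 0, 0, 0, 0], [0, 0, 0, 0, 0, 0]],
])

```text
clock: 24.08
position: [550.9, -113.2, 79.4]
ee_rot: [0.479, 0.52, -0.479, 0.52]
wrist_force: [-3.4, 4.1, 13.2]
finger_gap: -0.003
```

```bash
python3 snap.py w15
python3 - <<'E'
from h import *
c2=cam("scene"); cv2.imwrite("pics/s15.png",cv2.resize(c2["img"][175:325,220:420,::-1],None,fx=4,fy=4,interpolation=cv2.INTER_CUBIC))
E
```

```text
24.075 [ 550.89 -113.21   79.39] [-3.36  4.09 13.21]
```

View pics/s15.png

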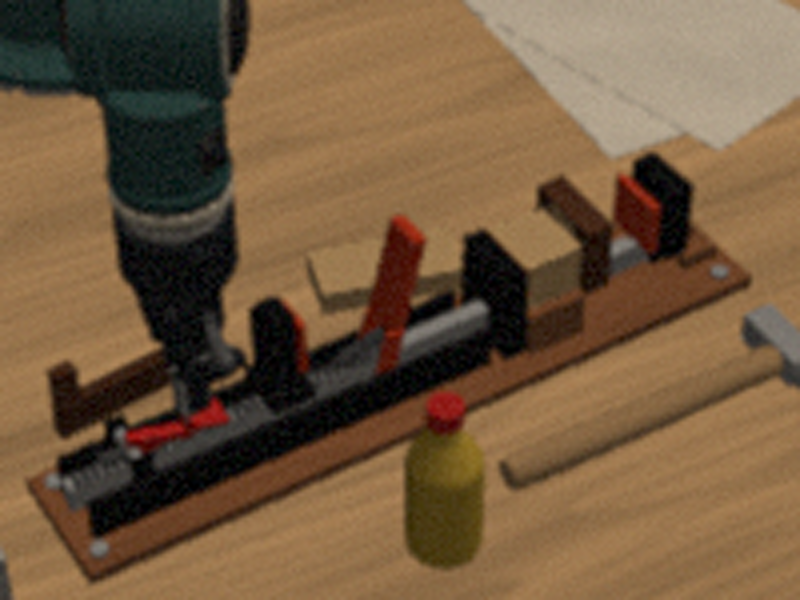

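The tab is at its stop (13 N), the jaw has sprung back and the block has stayed closed. I'll hold for about 1 s, easing the press slightly, then check again.

>>> apply_moves([
  [[-0.06, 0, 0, 0, 0, 0], [0, 0, 0, 0, 0, 0], [0, 0, 0, 0, 0, 0], [0, 0, 0, 0, 0, 0], [0, 0, 0, 0, 0, 0], [0, 0, 0, 0, 0, 0], [0, 0, 0, 0, 0, 0], [0, 0, 0, 0, 0, 0]],
])

```text
clock: 25.18
position: [550.8, -113.2, 79.6]
ee_rot: [0.479, 0.52, -0.479, 0.52]
wrist_force: [-1.5, 2.8, 9.2]
finger_gap: -0.002
```

Run:
```python
from h import *
c2=cam("scene"); cv2.imwrite("pics/s16.png",cv2.resize(c2["img"][205:325,220:420,::-1],None,fx=4,fy=4,interpolation=cv2.INTER_CUBIC))
c2=cam("top"); cv2.imwrite("pics/t16.png",cv2.resize(c2["img"][220:300,210:420,::-1],None,fx=3.8,fy=3.8,interpolation=cv2.INTER_CUBIC))
```

```text
(no output)
```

View pics/s16.png

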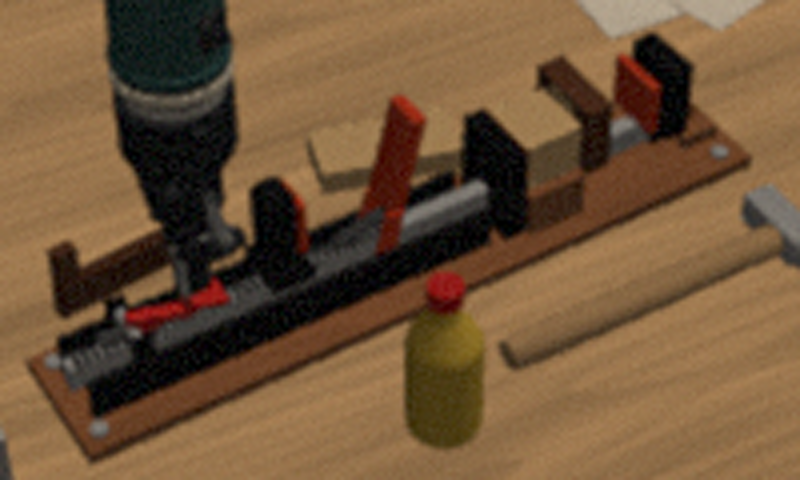

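View pics/t16.png

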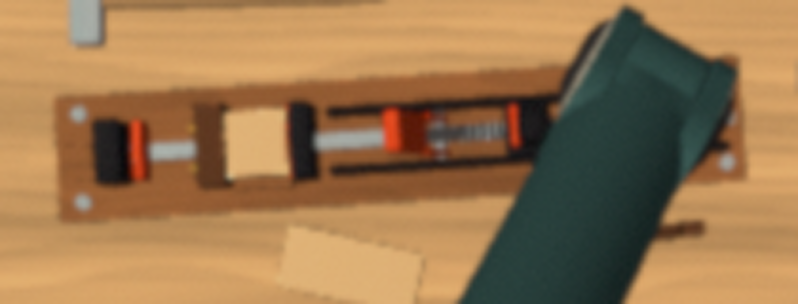

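The jaw is fully open, slightly further back than at the start. Lifting straight up.

>>> apply_moves([
  [[-1, 0, 0, 0, 0, 0], [-2, 0, 0, 0, 0, 0], [-5, 0, 0, 0, 0, 0], [-5, 0, 0, 0, 0, 0], [-5, 0, 0, 0, 0, 0], [0, 0, 0, 0, 0, 0], [0, 0, 0, 0, 0, 0], [0, 0, 0, 0, 0, 0], [0, 0, 0, 0, 0, 0]],
])

```text
clock: 26.4
position: [549.9, -112.8, 257.7]
ee_rot: [0.478, 0.521, -0.48, 0.52]
wrist_force: [-0.0, -0.5, -0.5]
finger_gap: 0.001
```

```bash
python3 snap.py w17
python3 - <<'E'
from h import *
c2=cam("scene"); cv2.imwrite("pics/s17.png",cv2.resize(c2["img"][205:325,220:420,::-1],None,fx=4,fy=4,interpolation=cv2.INTER_CUBIC))
c2=cam("top"); cv2.imwrite("pics/t17.png",c2["img"][:,:,::-1])
E
```

```text
26.4 [ 549.9  -112.76  257.66] [-0.04 -0.54 -0.46]
```

View pics/s17.png

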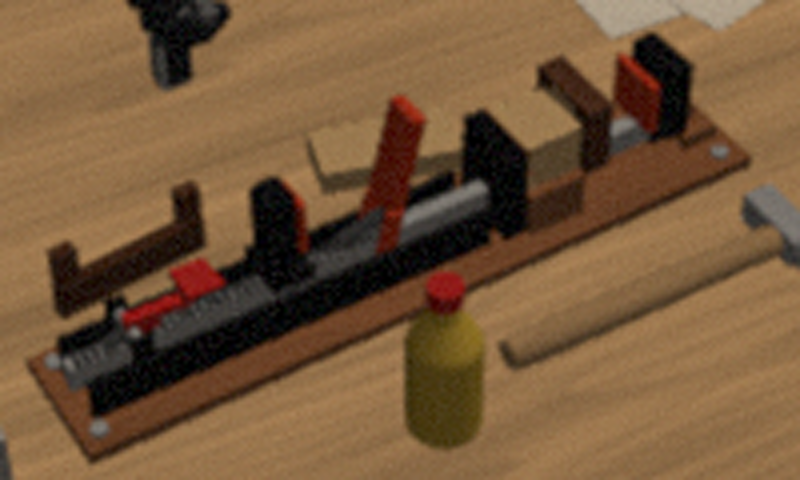

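View pics/t17.png

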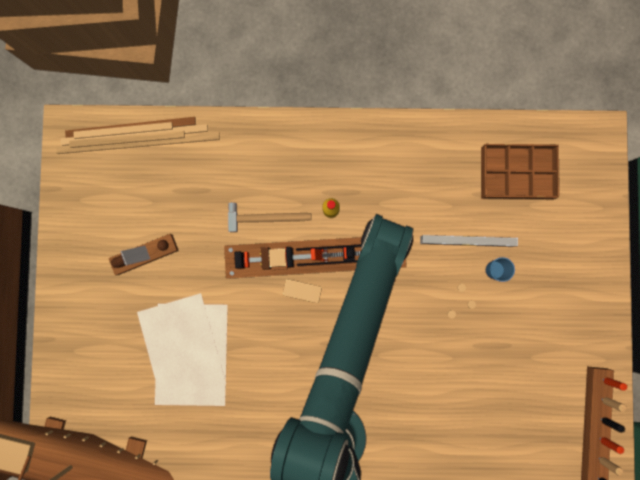

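View pics/w17.png

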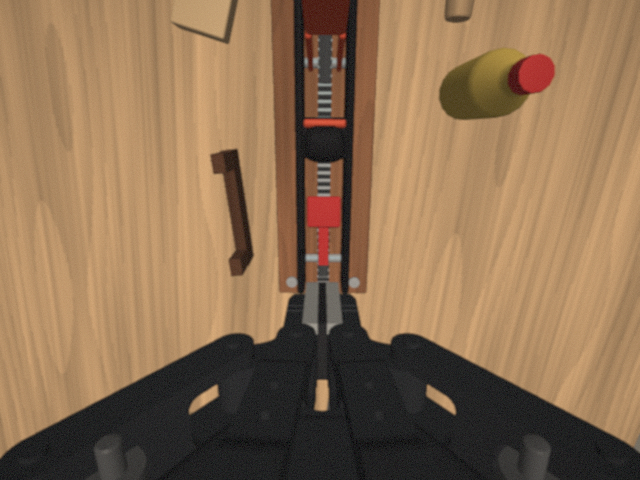

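```bash
python3 -c "
from cell import env
print(env.hand_in(), env.read_state()['clock'])"
```

```text
the job is handed in; nothing more can be done
the job is handed in; nothing more can be done
```

The joint is closed, the jaw is open again and the job is handed in, at about 26 s of the 72 s allowed. No verdict was reported.

- **Pumping:** I pumped the trigger with the closed fingertips. Two full strokes drew the jaw, and a slow third stroke brought the block home.
- **Squeeze:** I held a net push of about 16.5 N on the trigger for over 2 s, about 31 N of squeeze. That comes from your push-to-squeeze table and the wrist force; the squeeze itself was not measured.
- **Release:** I pressed the red tab to its stop, with a short peak of 13 N, slightly over the suggested 12. I eased to about 9 N and held it for over a second while the jaw sprang back.

**Last checks, all by camera:**
- The block is flush on the keel post.
- The jaw is fully open, about 4 mm further back than at the start, so it did not seem to be quite at its stop then.
- The trigger and tab have returned.
- The bystanders look unmoved.
- The gripper is clear of everything, with wrist force near zero.

**Disagreement:** the distance from the tab to the jaw face measured about 6 mm shorter than the text gives (351 against 357 mm). The jaw not being quite at its stop at the start may explain part of this. I aimed the moves from local measurements instead.

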